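# Draw the probe arm out to the marker and hold it

## Robot

A 6-joint arm with a two-finger parallel gripper is mounted at the origin on the work surface. World frame = base frame: x ahead of the robot, y to its left, z up, the work surface at z = 0. Lengths are in m, angles in degrees, forces in N, time in s.
With the tool pointing down it reaches from about 0.4 to 0.925 m from the base axis. Payload 3.4 kg.
Tool frame: the origin (TCP) lies at the very end of the fingers, on their centre line; the grasp point (between the pads) lies 19 mm behind it (manip.pinch_z is the distance from the TCP to the grasp point, in m); z points along the fingers, y is the direction in which the jaws open and shut (so a half turn about z gives the same grasp; the last joint's range is limited). The gripper opens to 85 mm and grips with 20 to 120 N. Pads are 22 mm wide; open, the fingers measure 114 mm over their backs; the gripper's body (76 mm by 85 mm) begins 54 mm behind the grasp point. The pads swing forward as they close: fully open they stand 13 mm farther back than shut.
Start: joints at [-67.466, 17.578, 86.31, -0, 76.112, -4.211], TCP at [0.259, -0.513, 0.231] pointing down, gripper open.
Joint ranges: [-179.03, 179.03], [-60, 130.46], [8.19, 133.38], [-81.62, 261.62], [5.75, 156.47], [-153.77, 153.77]. Speed limits (degrees/s): [147.25, 147.25, 180, 180, 180, 180].

## Interface

Orientations are given as a 3x3 rotation matrix whose columns are the frame's x, y, z axes.
In Python, from plant import state, capture, camera_info, manip, models gives the robot as it stands.
- The arm moves only by the tool jog_arm, never from a script. Its argument "rows" is text: rows parted by semicolons, each of 7 numbers parted by spaces: the shift along the world's x, y, z in m, then the turn, a rotation vector about the world's x, y, z in rad, then the opening, from -1 (shut) to 1 (fully open). A call has 1 to 12 rows; each row is the pose to reach, as a shift and turn from the pose measured when the call began; what a row does not reach only later rows make up. A row lasts 1/12 s, in which the tool goes at most 41.7 mm and 7.16 degrees, less where a joint would pass 70% of its speed; a pose out of reach is approached as far as the arm can. A call with a gripper value outside its range is refused whole. The fingers move at their own pace and stop on an object; "grip_force" is the grip in N (left out, the last holds). Time passes only in rows, so rows that repeat a pose let the fingers close. It gives the time, the measured TCP pose, the force and the opening at its end, in the units of the state.
- state(): the state, without advancing time (a new reading comes with each control period).
- capture(name): name is "scene" or "top"; returns (picture, depth): 420x560x3 uint8, red, green, blue; 420x560 float32, m along the optical axis (not along the pixel's ray), 0 where there is no reading.
- camera_info(name): a dict with "fx", "fy", "cx", "cy" (pixels), "origin" and "attitude" of the camera in the world. Camera axes: x right, y down, z forward; pixel columns grow to the right and rows downward; lengths in m; the calibration is good to about 2 mm. A picture is of the moment at which its call begins. camera_info takes no time and is no camera call.
- manip.close_job(): hands the job in, once; it reports no verdict.
Trained networks look in the newest picture that a camera, given by its name, has taken for a name from the list of things; names that differ only in an ending like _2 or _b are one class to them, and where a whole thing is asked for, a point or a joint stands for the part that bears it (a point fixed in the world has none). Each returns a list of dicts, best first, with "score" (0 to 1); they miss things now and then, are a little off and sometimes report something else, mostly with a low value. They report only what shows in the picture. A call takes as long as a camera call.
- models.find_in(label, camera): "centre" ([x, y, z] in m, in world coordinates, good to about 4 mm: the middle of the surface that is visible of it).
- models.pinpoint(label, camera): "centre" ([x, y, z] in m, in world coordinates, good to about 4 mm: a listed point, or the origin of a listed thing).
The state is a dict: "time": time; "joint_pos": joint angles; "qvel": joint speeds; "effort": joint torques, N m; "tool_pos": TCP position; "tcp_rot": TCP orientation; "ft_force": force on the tool from outside, world axes, zero at the start; "torque": the same for the moment, N m; "gripper_width": opening from 0.0 (shut) to 1.0 (fully open).
Only numpy, scipy, OpenCV 4.12 (cv2) and the standard library are available. Lean on these libraries where they do the work, as an engineer would, in place of code of your own. Each camera call takes 0.05 s, during which the arm holds its last target.

## Task

On the probe stand, press the lock button on top of the sleeve to release the telescoping arm, then take the arm by its upright grip block and draw it out against its spring until its pointer lines up with the marker clip set on the scale. Finish while still holding it there: do not let go, the arm springs back. Handle the stand gently: press the button with less than 25 N and grip the block with less than 40 N; do not shift the marker clip or disturb the loose glassware, bottles and tape standing about.

Things in the scene. Friction and masses are not known exactly. Their poses are not given: they have to be found in the camera images.
- stand: probe stand, fixed to the bench: base plate 400 x 125 mm, column, and a level aluminium sleeve 30 x 30 mm, top 135 mm above the bench, out of which a steel arm slides. Origin on the bench under the sleeve's centre line; x axis = level direction in which the arm slides out, z up. On its -y side a white scale rule along the arm, 30 mm wide, top at 114 mm, a line every 10 mm, longer every 50.
- boom (a joint): the telescoping arm: 0 home and locked, grows as it slides out, stop at 0.165 m. With the button pressed fully it springs out by itself to about 0.026-0.03 within half a second and stays released, even when the button comes up. Drawing it farther works against a 70 N/m spring (about 8 N at 0.15), which pulls it back to about 0.034 when let go.
- grip_center (a point): grip block, grey, upright, 18 x 18 mm, 42 mm tall, on top of the arm's outer end, sides along the stand's x and y; this point is its centre, 153 mm above the bench (spans 132 to 174). Moves with the arm; arm home: 85 mm along the stand's x from its origin, with the sleeve's face 21 mm behind the block. The arm's end under it is 24 mm wide. Breaks if gripped above about 45 N (each finger).
- button_top (a point): the lock button, a round black cap 24 mm across on top of the sleeve, 45 mm from the stand's origin towards its -x; this point is the centre of its top face, 149 mm above the bench when up (14 mm above the sleeve). It is pressed straight down.
- lock_button (a joint): press of the lock button: 0 up, 0.008 m fully down; the arm is free once it is beyond about 0.005. Fully down takes about 5 N; it springs up again.
- pointer_tip (a point): tip of the arm's dark pointer, a thin bar that reaches from the arm under the grip block over the edge of the scale rule; 41 mm to the -y of the grip block's centre (stand's axes), 117.5 mm above the bench. It moves with the arm.
- marker_tip (a point): tip of the dark marker clip's line on the scale rule, 117.5 mm above the bench; the clip is 10 mm wide along the scale, sits on the outer half of the rule and reaches 126.5 mm above the bench. The pointer is to stand at the same place along the stand's x axis as this point. The clip can be pushed along by mistake.
- beaker: loose glass beaker, 60 mm across, 75 mm tall, origin under its centre
- vial: loose small brown vial, 28 mm across, 55 mm tall, origin under its centre
- dish: loose flat culture dish, 90 mm across, 14 mm tall, origin under its centre
- reagent: loose brown bottle, 64 mm across, 130 mm tall, origin under its centre
- wash: loose white bottle, 56 mm across, 140 mm tall, origin under its centre
- tape: loose roll of tape lying flat, 70 mm across, 25 mm tall, origin under its centre

How it is judged:
By the outcome, as a careful person would: the job done as asked, in the order asked, and still so for the second after the job is handed in, while the arm keeps its last pose, push and grip.
It also fails if it takes over 43 s, if anything falls off the work surface, if the arm or the gripper's body presses on something with over 40 N, if the wrist force passes 120 N, or if a joint passes its speed limit or range.

## Working session

There is one attempt and no reset: what is moved stays moved. The work goes in short steps, Python scripts to look and compute and a tool call to move; the robot and the scene stay as the last step left them, time stands still between calls to the robot, and variables do not carry over. Pictures are saved under pics/ and viewed, and the job is handed in when it is done.

Besides the shell and the picture viewer there is one more tool, called after "Emit:" by a JSON object that holds its "method" and its "body", one argument or row to a line. jog_arm: Moves the arm, as the interface text tells. Its arguments: {"type":"object","properties":{"rows":{"type":"string"},"grip_force":{"type":"number"}},"required":["rows"]}

```bash
mkdir -p pics; ls; python3 - <<'E'
from plant import state, capture, camera_info, manip, models
import cv2,numpy as np
np.set_printoptions(precision=4,suppress=True)
for c in ("scene","top"):
    im,d=capture(c); cv2.imwrite(f"pics/{c}0.png",im[:,:,::-1]); i=camera_info(c); print(c,i)
    for n in ["stand","grip_center","button_top","pointer_tip","marker_tip"]:
        print(n,[(np.round(r["centre"],4),round(r["score"],2)) for r in models.pinpoint(n,c)][:3])
s=state();print(s)
E
```

```text
pics
scene {'fx': 450.9737899940759, 'fy': 450.9737899940759, 'cx': 277.2810278011259, 'cy': 208.5443665558046, 'origin': array([ 1.2009, -0.6114,  0.9541]), 'attitude': array([[ 0.6993,  0.5085, -0.5024],
       [ 0.7145, -0.477 ,  0.5117],
       [ 0.0206, -0.7168, -0.6969]])}
stand [(array([ 0.5418, -0.1002,  0.0036]), 0.71)]
grip_center [(array([ 0.5345, -0.0157,  0.1508]), 0.69)]
button_top [(array([ 0.543 , -0.1434,  0.151 ]), 0.6), (array([ 0.5453, -0.4797,  0.003 ]), 0.41)]
pointer_tip [(array([ 0.5753, -0.0095,  0.117 ]), 0.51)]
marker_tip [(array([0.5704, 0.0976, 0.1171]), 0.54)]
top {'fx': 426.62850348470425, 'fy': 426.62850348470425, 'cx': 277.282020596183, 'cy': 215.27065709697067, 'origin': array([0.3865, 0.0065, 1.3474]), 'attitude': array([[-0.0227, -0.9851,  0.1702],
       [-0.9997,  0.0237,  0.0042],
       [-0.0082, -0.1701, -0.9854]])}
stand [(array([ 0.5419, -0.099 , -0.0012]), 0.75)]
grip_center [(array([ 0.5371, -0.0131,  0.1523]), 0.67)]
button_top [(array([ 0.5437, -0.1469,  0.1459]), 0.41)]
pointer_tip [(array([ 0.5764, -0.0116,  0.1189]), 0.47)]
marker_tip [(array([ 0.5387, -0.016 ,  0.1522]), 0.54), (array([0.5676, 0.0973, 0.1187]), 0.44)]
{'time': 0.6, 'joint_pos': array([-67.4635,  17.5775,  86.3106,  -0.0003,  76.1128,  -4.2113]), 'qvel': array([ 0.0845, -0.0683,  0.1319,  0.0714,  0.0542, -0.0546]), 'effort': array([  0.0002, -45.7176, -25.2204,   0.0001,   0.0014,  -0.    ]), 'tool_pos': array([ 0.2588, -0.5135,  0.2313]), 'tcp_rot': array([[ 0.893 ,  0.4501, -0.    ],
       [ 0.4501, -0.893 ,  0.    ],
       [-0.    , -0.    , -1.    ]]), 'ft_force': array([ 0.5551, -0.2018, -0.6565]), 'torque': array([ 0.0016, -0.022 , -0.0055]), 'gripper_width': 1.0025910539353418}
```

View pics/scene0.png

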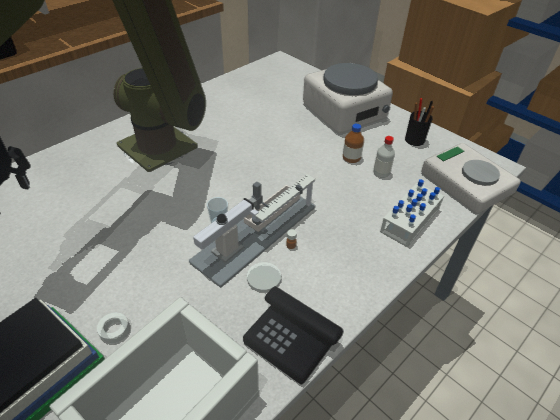

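View pics/top0.png

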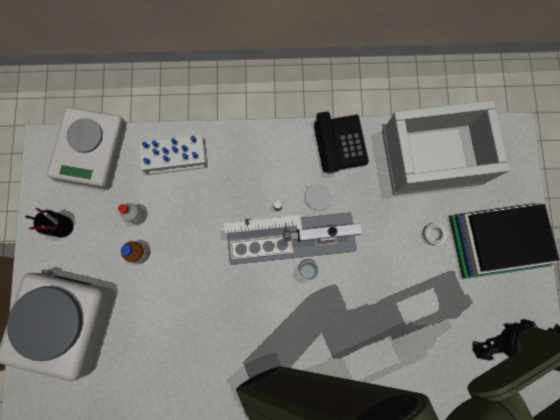

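```bash
python3 - <<'E'
from plant import state, capture, camera_info, manip, models
import cv2,numpy as np
im=cv2.imread("pics/scene0.png");cv2.imwrite("pics/scene0z.png",cv2.resize(im[130:270,160:340],None,fx=4,fy=4,interpolation=cv2.INTER_CUBIC))
im=cv2.imread("pics/top0.png");cv2.imwrite("pics/top0z.png",cv2.resize(im[90:210,200:380],None,fx=4,fy=4,interpolation=cv2.INTER_CUBIC))
E
```

```text
(no output)
```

View pics/scene0z.png

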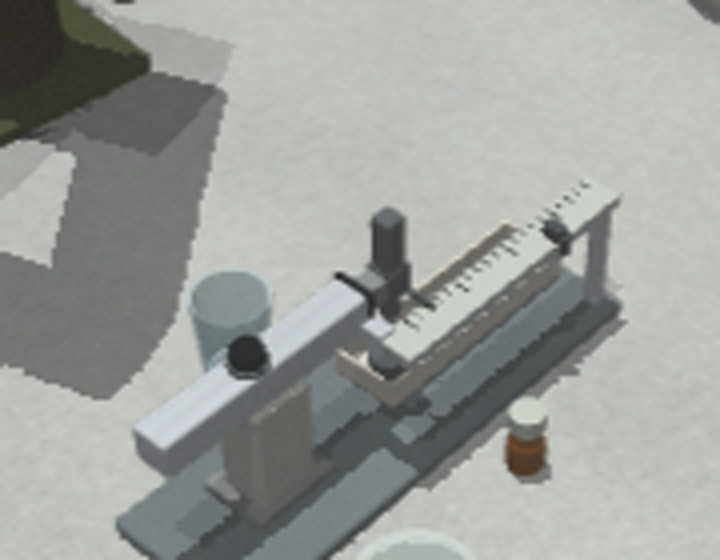

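View pics/top0z.png

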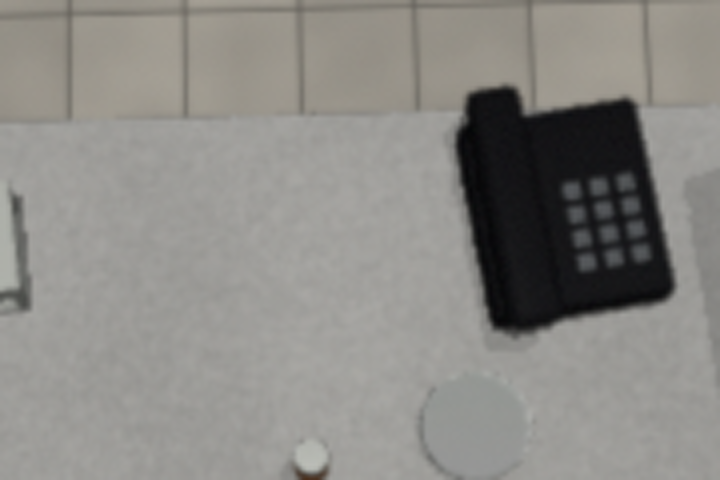

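The scene view shows the button at about (220,218), the grip block at (257,190) and the marker clip at (300,188). The beaker stands behind the sleeve at (218,210). The networks' points match these, apart from top's best marker hit, which is really the grip block. Next I fit the stand pose.

```bash
cat > fit.py <<'E'
import numpy as np
from scipy.optimize import least_squares
obs=[((0,0),(.5418,-.1002)),((0,0),(.5419,-.099)),((85,0),(.5345,-.0157)),((85,0),(.5371,-.0131)),((-45,0),(.543,-.1434)),((-45,0),(.5437,-.1469)),((85,-41),(.5753,-.0095)),((85,-41),(.5764,-.0116))]
mk=[(.5704,.0976),(.5676,.0973)]
def T(p,q):
    c,s=np.cos(p[2]),np.sin(p[2]); return np.array([p[0]+c*q[0]-s*q[1],p[1]+s*q[0]+c*q[1]])
def res(p):
    return np.concatenate([T(p,np.array(a)/1000)-b for a,b in obs]+[[np.dot(np.array(m)-p[:2],[-np.sin(p[2]),np.cos(p[2])])+0.041] for m in mk])
r=least_squares(res,[.54,-.1,1.6]);p=r.x
if __name__=="__main__":
    print(p,np.degrees(p[2]),np.round(r.fun*1000,1))
    print("button",T(p,(-.045,0)),"grip",T(p,(.085,0)),"xhat",np.cos(p[2]),np.sin(p[2]))
    for m in mk: print("marker x",np.dot(np.array(m)-p[:2],[np.cos(p[2]),np.sin(p[2])])-.085)
    R=np.array([[.893,.4501],[.4501,-.893]])
    print("turn",np.radians(np.degrees(p[2])-180)-np.arctan2(-.893,.4501))
    print("shift to button",T(p,(-.045,0))-[.2588,-.5135])
E
python3 fit.py
```

```text
[ 0.54109298 -0.09929153  1.63793633] 93.846838888726 [-0.7  0.9 -0.8 -0.3  0.9  1.2 -1.7 -1.4  1.1 -0.8  0.4  2.7  1.  -2.2
 -0.1 -0.1 -1.5  1.4]
button [ 0.54411201 -0.14419014] grip [ 0.53539037 -0.01448304] xhat -0.06708957370624936 0.9977469564473318
marker x 0.10948173114182232
marker x 0.10937025786126563
turn -0.39972748524707935
shift to button [0.28531201 0.36930986]
```

Emit:
{"method": "jog_arm", "body": {
  "rows": "0.02 0.025 0 0 0 -0.04 -1; 0.04 0.055 0 0 0 -0.08 -1; 0.065 0.085 0 0 0 -0.12 -1; 0.09 0.115 0 0 0 -0.16 -1; 0.115 0.145 0 0 0 -0.2 -1; 0.14 0.18 0 0 0 -0.24 -1; 0.165 0.215 0 0 0 -0.28 -1; 0.19 0.25 0 0 0 -0.32 -1; 0.215 0.28 0 0 0 -0.36 -1; 0.24 0.31 0 0 0 -0.4 -1; 0.265 0.345 0 0 0 -0.4 -1; 0.285 0.369 0 0 0 -0.4 -1",
  "grip_force": 25
}}

```text
time: 1.6
tool_pos: [0.5451, -0.1416, 0.2316]
tcp_rot: [[0.998, 0.068, 0.001], [0.068, -0.998, 0.001], [0.001, -0.001, -1.0]]
ft_force: [0.7, 0.3, -0.0]
gripper_width: -0.002
```

```bash
python3 - <<'E'
from plant import state
import numpy as np
s=state();print(s["time"],s["tool_pos"],s["tcp_rot"],s["ft_force"],s["gripper_width"],s["joint_pos"])
E
```

```text
1.6 [ 0.54510492 -0.14160969  0.23156986] [[ 9.97695525e-01  6.78450985e-02  8.26155589e-04]
 [ 6.78445605e-02 -9.97695683e-01  6.62655913e-04]
 [ 8.69209820e-04 -6.05078676e-04 -9.99999439e-01]] [ 0.71891145  0.32374882 -0.03935239] -0.0020176375240203667 [-1.88936647e+01  1.66088979e+01  8.77277469e+01  5.29045206e-02
  7.56308705e+01  6.72030088e+01]
```

Emit:
{"method": "jog_arm", "body": {
  "rows": "-0.001 -0.0025 -0.015 0 0 0 -1; -0.001 -0.0025 -0.035 0 0 0 -1; -0.001 -0.0025 -0.055 0 0 0 -1; -0.001 -0.0025 -0.066 0 0 0 -1; -0.001 -0.0025 -0.072 0 0 0 -1; -0.001 -0.0025 -0.072 0 0 0 -1; -0.001 -0.0025 -0.072 0 0 0 -1"
}}

```text
time: 2.18
tool_pos: [0.5443, -0.1443, 0.1598]
tcp_rot: [[0.998, 0.068, 0.001], [0.068, -0.998, 0.001], [0.001, -0.001, -1.0]]
ft_force: [-0.0, -0.8, 0.3]
gripper_width: -0.001
```

```bash
python3 - <<'E'
from plant import state,capture
import cv2
im,d=capture("scene"); cv2.imwrite("pics/s1.png",cv2.resize(im[110:270,150:350,::-1],None,fx=3.5,fy=3.5,interpolation=cv2.INTER_CUBIC))
s=state();print(s["time"],s["tool_pos"],s["ft_force"])
E
```

```text
2.2333 [ 0.54477156 -0.14444183  0.1603246 ] [0.15817887 0.52742283 0.20818927]
```

View pics/s1.png

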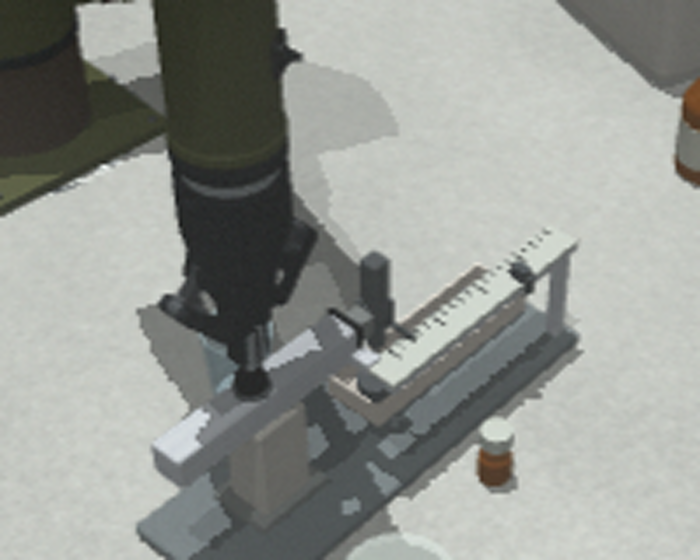

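The closed fingertips are centred over the button, at about (252,370) in the crop. I'll press gently.

Emit:
{"method": "jog_arm", "body": {
  "rows": "0 0 -0.004 0 0 0 -1; 0 0 -0.008 0 0 0 -1; 0 0 -0.011 0 0 0 -1; 0 0 -0.013 0 0 0 -1; 0 0 -0.015 0 0 0 -1; 0 0 -0.0165 0 0 0 -1; 0 0 -0.0175 0 0 0 -1; 0 0 -0.0175 0 0 0 -1"
}}

```text
time: 2.9
tool_pos: [0.5449, -0.1446, 0.1429]
tcp_rot: [[0.998, 0.068, 0.003], [0.068, -0.998, -0.0], [0.003, 0.0, -1.0]]
ft_force: [0.3, -0.5, 3.9]
gripper_width: 0.001
```

```bash
python3 - <<'E'
from plant import state,capture
import cv2
im,d=capture("scene"); cv2.imwrite("pics/s2.png",cv2.resize(im[110:270,150:350,::-1],None,fx=3.5,fy=3.5,interpolation=cv2.INTER_CUBIC))
s=state();print(s["time"],s["tool_pos"],s["ft_force"])
E
```

```text
2.95 [ 0.54491879 -0.1446345   0.14304191] [ 0.87016287 -0.48680801  3.31963959]
```

View pics/s2.png

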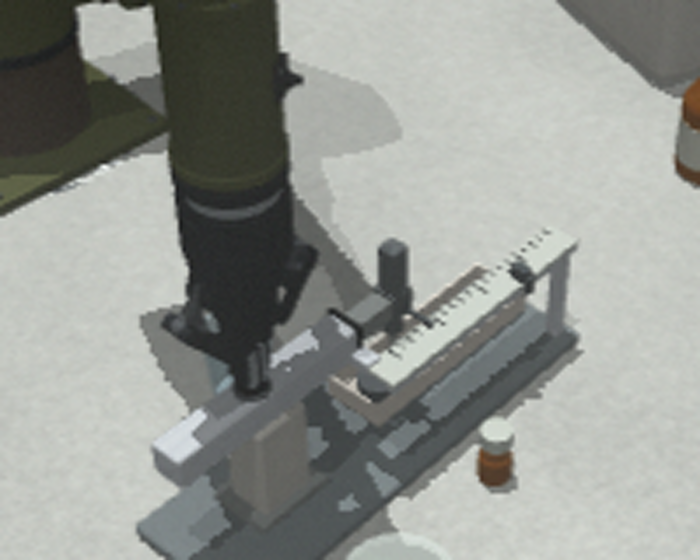

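The arm is springing out: the block moved from (375,285) to (393,275) in the crop. I'll press a bit further so the button is fully down, and hold.

Emit:
{"method": "jog_arm", "body": {
  "rows": "0 0 -0.001 0 0 0 -1; 0 0 -0.0015 0 0 0 -1; 0 0 -0.002 0 0 0 -1; 0 0 -0.002 0 0 0 -1; 0 0 -0.002 0 0 0 -1; 0 0 -0.002 0 0 0 -1"
}}

```text
time: 3.45
tool_pos: [0.545, -0.1446, 0.1412]
tcp_rot: [[0.998, 0.068, 0.003], [0.068, -0.998, -0.0], [0.003, 0.0, -1.0]]
ft_force: [-1.1, -0.7, 5.2]
gripper_width: -0.0
```

```bash
python3 - <<'E'
from plant import state,capture,models
import cv2,numpy as np
im,d=capture("scene"); cv2.imwrite("pics/s3.png",cv2.resize(im[110:270,150:350,::-1],None,fx=3.5,fy=3.5,interpolation=cv2.INTER_CUBIC))
s=state();print(s["time"],s["tool_pos"],s["ft_force"])
from fit import p
for n in ["grip_center","pointer_tip","marker_tip"]:
    for r in models.pinpoint(n,"scene")[:2]: 
        c=np.array(r["centre"]); print(n,c,r["score"],(c[:2]-p[:2])@[np.cos(p[2]),np.sin(p[2])]-.085)
E
```

```text
3.5 [ 0.5449495  -0.14465458  0.14110854] [-0.10172626  0.26778006  4.53448052]
grip_center [0.5343 0.0109 0.1514] 0.59 0.02539900362863426
grip_center [0.648  0.0147 0.0009] 0.59 0.021562357532733584
pointer_tip [0.5739 0.0153 0.1156] 0.77 0.02713234311823505
marker_tip [0.5688 0.0973 0.1212] 0.51 0.10928975037281814
```

View pics/s3.png

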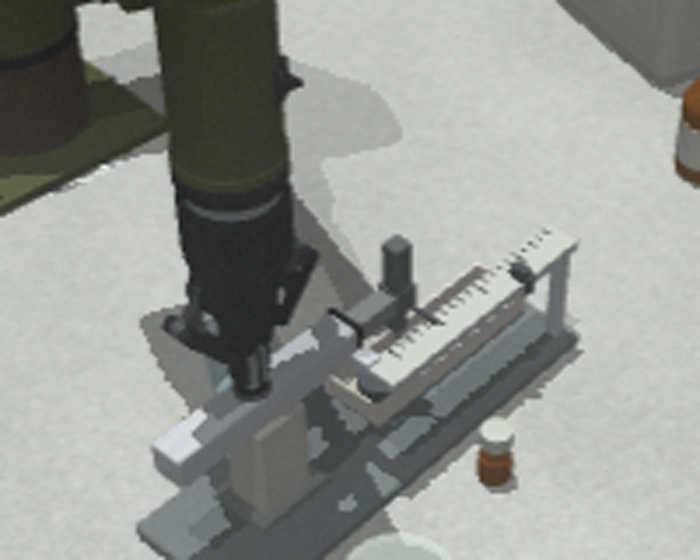

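Boom is at about 0.027 and released; the press peaked near 5 N. Next: raise, move over the block with the jaws half open along the stand's x, and look.

Emit:
{"method": "jog_arm", "body": {
  "rows": "0 0 0.02 0 0 0 -1; 0 0 0.05 0 0 0 -1; 0 0 0.08 0 0 0 -0.3; 0 0.02 0.085 0 0 0 0.3; -0.003 0.05 0.085 0 0 0 0.3; -0.006 0.08 0.085 0 0 0 0.3; -0.008 0.11 0.085 0 0 0 0.3; -0.01 0.14 0.085 0 0 0 0.3; -0.0115 0.157 0.085 0 0 0 0.3; -0.0115 0.157 0.085 0 0 0 0.3; -0.0115 0.157 0.085 0 0 0 0.3"
}}

```text
time: 4.57
tool_pos: [0.533, 0.0132, 0.2254]
tcp_rot: [[0.998, 0.07, 0.002], [0.07, -0.998, -0.0], [0.002, 0.0, -1.0]]
ft_force: [0.2, 0.0, -0.2]
gripper_width: 0.649
```

```bash
python3 - <<'E'
from plant import state,capture,models
import cv2,numpy as np
im,d=capture("scene"); cv2.imwrite("pics/s4.png",cv2.resize(im[90:270,150:350,::-1],None,fx=3.3,fy=3.3,interpolation=cv2.INTER_CUBIC))
s=state();print(s["time"],s["tool_pos"],s["ft_force"],s["gripper_width"])
from fit import p
print(p[:2]+.112*np.array([np.cos(p[2]),np.sin(p[2])]))
for n in ["grip_center","pointer_tip","marker_tip"]:
    for r in models.pinpoint(n,"scene")[:2]: 
        c=np.array(r["centre"]); print(n,c,r["score"],(c[:2]-p[:2])@[np.cos(p[2]),np.sin(p[2])]-.085)
E
```

```text
4.6167 [0.53324478 0.01235002 0.22551105] [1.35081219 0.71027702 0.14862215] 0.6533602298351129
[0.53357895 0.01245613]
grip_center [0.5338 0.0108 0.1526] 0.51 0.02533277371984266
pointer_tip [0.5744 0.0157 0.1163] 0.59 0.027497897113960848
marker_tip [0.5127 0.4501 0.0006] 0.62 0.4650586016923573
marker_tip [0.5689 0.0969 0.1191] 0.61 0.10888394263286859
```

View pics/s4.png

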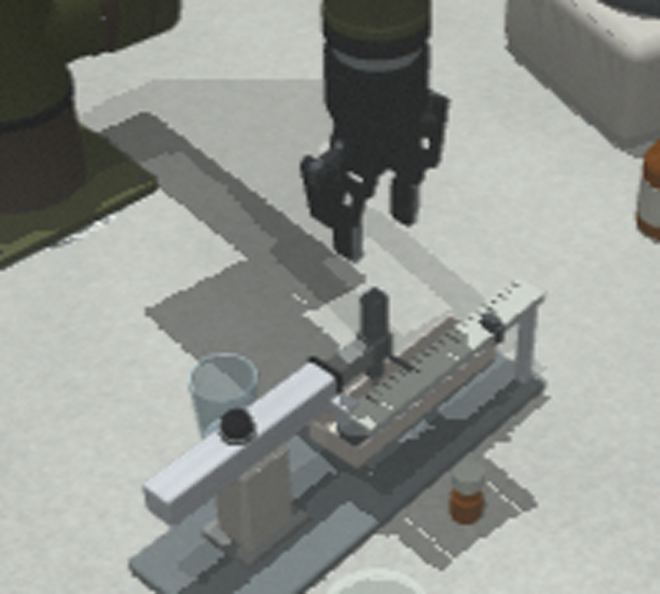

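The open jaws straddle the block, which is at (373,310) in the crop. Descending.

Emit:
{"method": "jog_arm", "body": {
  "rows": "0 0 -0.02 0 0 0 0.3; 0 0 -0.04 0 0 0 0.3; 0 0 -0.06 0 0 0 0.3; 0 0 -0.075 0 0 0 0.3; 0 0 -0.085 0 0 0 0.3; 0 0 -0.088 0 0 0 0.3; 0 0 -0.088 0 0 0 0.3; 0 0 -0.088 0 0 0 0.3",
  "grip_force": 25
}}

```text
time: 5.43
tool_pos: [0.5342, 0.0109, 0.1383]
tcp_rot: [[0.998, 0.066, 0.003], [0.066, -0.998, -0.001], [0.003, 0.001, -1.0]]
ft_force: [0.4, -0.5, -0.1]
gripper_width: 0.65
```

```bash
python3 - <<'E'
from plant import state,capture,models
import cv2,numpy as np
im,d=capture("scene"); cv2.imwrite("pics/s5.png",cv2.resize(im[110:270,180:350,::-1],None,fx=3.6,fy=3.6,interpolation=cv2.INTER_CUBIC))
s=state();print(s["time"],s["tool_pos"],s["ft_force"],s["gripper_width"])
E
```

```text
5.4833 [0.53451696 0.0110322  0.13868337] [ 0.18833524 -0.43220573  0.9833546 ] 0.650777614114245
```

View pics/s5.png

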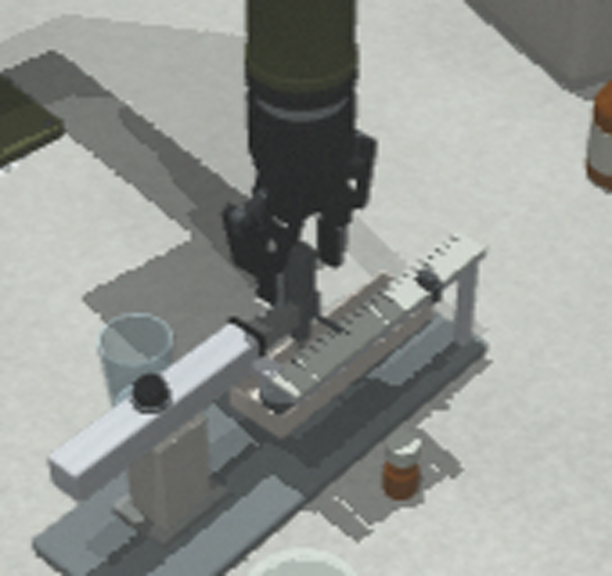

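The block stands between the jaws, with clearance on both sides. I'll close in steps to avoid an impact.

Emit:
{"method": "jog_arm", "body": {
  "rows": "0 0 0 0 0 0 0.1; 0 0 0 0 0 0 -0.1; 0 0 0 0 0 0 -0.25; 0 0 0 0 0 0 -0.35; 0 0 0 0 0 0 -0.42; 0 0 0 0 0 0 -0.48; 0 0 0 0 0 0 -0.53; 0 0 0 0 0 0 -0.58; 0 0 0 0 0 0 -0.65; 0 0 0 0 0 0 -0.8; 0 0 0 0 0 0 -1; 0 0 0 0 0 0 -1",
  "grip_force": 25
}}

```text
time: 6.48
tool_pos: [0.5344, 0.0111, 0.1387]
tcp_rot: [[0.998, 0.066, 0.004], [0.066, -0.998, -0.001], [0.004, 0.001, -1.0]]
ft_force: [0.1, 0.1, 0.9]
gripper_width: 0.204
```

Emit:
{"method": "jog_arm", "body": {
  "rows": "0 0 0 0 0 0 -1; 0 0 0 0 0 0 -1; 0 0 0 0 0 0 -1; 0 0 0 0 0 0 -1"
}}

```text
time: 6.82
tool_pos: [0.5345, 0.0111, 0.1387]
tcp_rot: [[0.998, 0.066, 0.004], [0.066, -0.998, -0.001], [0.004, 0.001, -1.0]]
ft_force: [-0.8, 0.7, 1.6]
gripper_width: 0.204
```

```bash
cat > look.py <<'E'
import sys
from plant import state,capture,models
import cv2,numpy as np
n=sys.argv[1]
im,d=capture("scene"); cv2.imwrite(f"pics/{n}.png",cv2.resize(im[110:270,200:350,::-1],None,fx=3.75,fy=3.75,interpolation=cv2.INTER_CUBIC))
cv2.imwrite(f"pics/{n}_raw.png",im[:,:,::-1])
s=state();print(s["time"],s["tool_pos"],s["ft_force"],s["gripper_width"])
from fit import p
u=np.array([np.cos(p[2]),np.sin(p[2])])
print("tool along", (s["tool_pos"][:2]-p[:2])@u-.085, "across",(s["tool_pos"][:2]-p[:2])@[-u[1],u[0]])
for cam in ("scene","top"):
  if cam=="top": capture("top")
  for l in ["grip_center","pointer_tip","marker_tip"]:
    for r in models.pinpoint(l,cam)[:2]: 
        c=np.array(r["centre"]); print(cam,l,c,round(r["score"],2),(c[:2]-p[:2])@u-.085)
E
python3 look.py s6
```

```text
6.8667 [0.53447602 0.01106485 0.13874166] [-1.10893074  0.95974395  2.00017026] 0.20643958343305985
tool along 0.025551675666870777 across -0.000801706930825648
scene grip_center [0.5311 0.0157 0.1539] 0.54 0.030402875655441447
scene pointer_tip [0.5736 0.0149 0.1149] 0.64 0.026753371207767995
scene marker_tip [0.5688 0.0974 0.1185] 0.43 0.10938952506846288
```

View pics/s6.png

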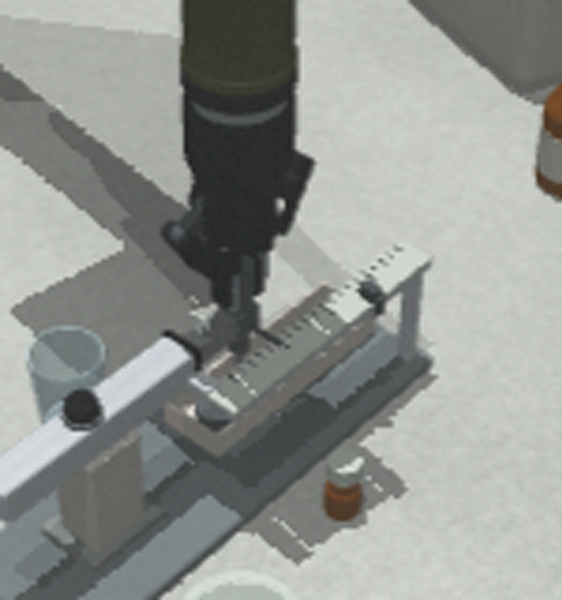

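Gripped: the opening of 17.4 mm matches the 18 mm block. I'll draw out about 75 mm along the stand's x, then measure what remains.

Emit:
{"method": "jog_arm", "body": {
  "rows": "-0.0003 0.004 0 0 0 0 -1; -0.0007 0.01 0 0 0 0 -1; -0.0012 0.018 0 0 0 0 -1; -0.0017 0.026 0 0 0 0 -1; -0.0023 0.034 0 0 0 0 -1; -0.0028 0.042 0 0 0 0 -1; -0.0034 0.05 0 0 0 0 -1; -0.0039 0.058 0 0 0 0 -1; -0.0044 0.066 0 0 0 0 -1; -0.0048 0.072 0 0 0 0 -1; -0.005 0.075 0 0 0 0 -1; -0.005 0.075 0 0 0 0 -1"
}}

```text
time: 8.22
tool_pos: [0.5283, 0.0867, 0.1387]
tcp_rot: [[0.998, 0.068, 0.002], [0.068, -0.998, -0.002], [0.002, 0.002, -1.0]]
ft_force: [-5.2, -4.6, 4.7]
gripper_width: 0.21
```

```bash
python3 look.py s7; python3 - <<'E'
import cv2
im=cv2.imread("pics/s7_raw.png");cv2.imwrite("pics/s7z.png",cv2.resize(im[160:220,260:340],None,fx=9,fy=9,interpolation=cv2.INTER_CUBIC))
E
```

```text
8.2667 [0.52826524 0.08648405 0.1387099 ] [-4.29599967 -4.90113499  3.97380642] 0.20883773332964573
tool along 0.10121762443036077 across 0.0003352333192963077
scene grip_center [ 0.5413 -0.1026  0.0021] 0.37 -0.08831490294408163
scene pointer_tip [ 0.5403 -0.0995  0.0061] 0.71 -0.08515479780538866
scene pointer_tip [0.5674 0.0898 0.1172] 0.6 0.10190057360265191
scene marker_tip [ 0.5082  0.4467 -0.0006] 0.75 0.4619681651221145
scene marker_tip [0.5681 0.0964 0.1186] 0.38 0.10843874081360992
```

View pics/s7z.png

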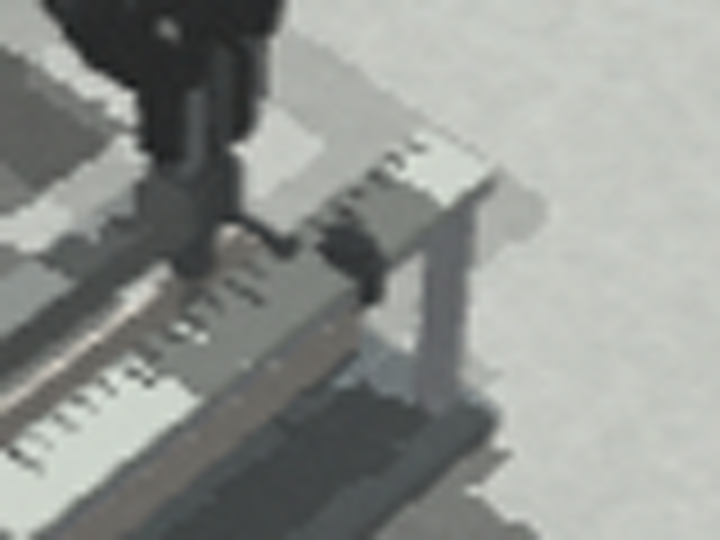

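Crop (9×, origin 260,160): the pointer tip is at about (290,243), raw (292,187). The clip's line starts at about (325,232), raw (296,186), so 6–7 mm remain. Before the last move I'll measure this more finely by pixel.

```bash
cat > px.py <<'E'
import sys,cv2,numpy as np
from plant import camera_info
from fit import p,T
i=camera_info("scene");R=np.array(i["attitude"]);o=np.array(i["origin"])
def proj(x,y,z):
    w=np.array([*T(p,(x,y)),z]);c=R.T@(w-o);return np.array([i["fx"]*c[0]/c[2]+i["cx"],i["fy"]*c[1]/c[2]+i["cy"]])
if __name__=="__main__":
    src,out=sys.argv[1:3]
    for x in (.185,.19,.195,.2): print(x-.085,proj(x,-.041,.1175))
    im=cv2.imread(src);x0,y0,w,h=275,168,45,36;k=16
    z=cv2.resize(im[y0:y0+h,x0:x0+w],None,fx=k,fy=k,interpolation=cv2.INTER_NEAREST)
    z=cv2.convertScaleAbs(z,alpha=1.3,beta=10)
    for b in np.arange(.08,.1301,.01):
        for yy,col in((-.041,(0,0,255)),):
            q=(proj(b+.085,yy,.1175)-[x0-.5,y0-.5])*k
            cv2.circle(z,tuple(int(v) for v in q),3,col,-1)
    cv2.imwrite(out,z)
E
python3 px.py pics/s7_raw.png pics/s7n.png
```

```text
0.09999999999999999 [292.01049247 188.83070473]
0.105 [293.16971429 187.9610663 ]
0.11 [294.32394277 187.09517384]
0.115 [295.47321011 186.23300318]
```

View pics/s7n.png

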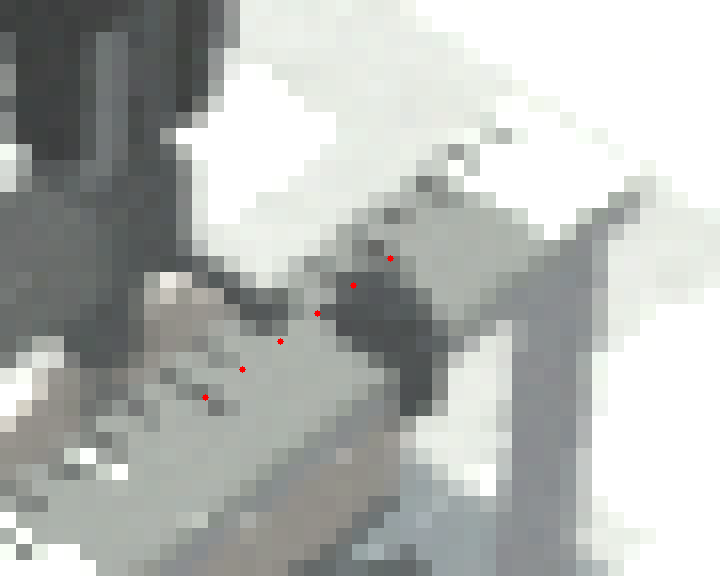

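Emit:
{"method": "jog_arm", "body": {
  "rows": "-0.0002 0.002 0 0 0 0 -1; -0.0004 0.004 0 0 0 0 -1; -0.0006 0.006 0 0 0 0 -1; -0.0006 0.0065 0 0 0 0 -1; -0.0006 0.0065 0 0 0 0 -1; -0.0006 0.0065 0 0 0 0 -1"
}}

```text
time: 9.12
tool_pos: [0.5277, 0.0926, 0.1387]
tcp_rot: [[0.998, 0.067, 0.003], [0.067, -0.998, -0.003], [0.002, 0.003, -1.0]]
ft_force: [-0.7, -5.2, 2.1]
gripper_width: 0.206
```

```bash
cat > meas.py <<'E'
import sys
from plant import state,capture,models
import cv2,numpy as np
from fit import p
u=np.array([np.cos(p[2]),np.sin(p[2])]);n=sys.argv[1]
s=state();print(s["time"],s["tool_pos"],s["ft_force"],s["gripper_width"],"along",(s["tool_pos"][:2]-p[:2])@u-.085)
A={"pointer_tip":[],"marker_tip":[]}
for k in range(4):
    im,d=capture("scene")
    for l in A:
        for r in models.pinpoint(l,"scene"):
            c=np.array(r["centre"])
            if abs(c[2]-.1175)<.012 and .05<c[1]<.14: A[l].append(((c[:2]-p[:2])@u-.085,(c[:2]-p[:2])@[-u[1],u[0]],c[2],r["score"]))
for l in A: print(l,np.round(A[l],4).tolist())
cv2.imwrite(f"pics/{n}_raw.png",im[:,:,::-1]); print(state()["time"])
E
python3 meas.py s8; python3 px.py pics/s8_raw.png pics/s8n.png
```

```text
9.1167 [0.52773389 0.09264753 0.13873253] [-0.71870922 -5.15184382  2.09272706] 0.20574959612957605 along 0.10740286810510115
pointer_tip [[0.109, -0.0383, 0.1178, 0.93], [0.1098, -0.0367, 0.1165, 0.6], [0.1093, -0.0371, 0.116, 0.79]]
marker_tip [[0.1085, -0.0416, 0.1203, 0.4], [0.1074, -0.0441, 0.1186, 0.6], [0.1096, -0.0428, 0.1205, 0.52], [0.1101, -0.0393, 0.119, 0.36]]
9.7167
0.09999999999999999 [292.01049247 188.83070473]
0.105 [293.16971429 187.9610663 ]
0.11 [294.32394277 187.09517384]
0.115 [295.47321011 186.23300318]
```

View pics/s8n.png

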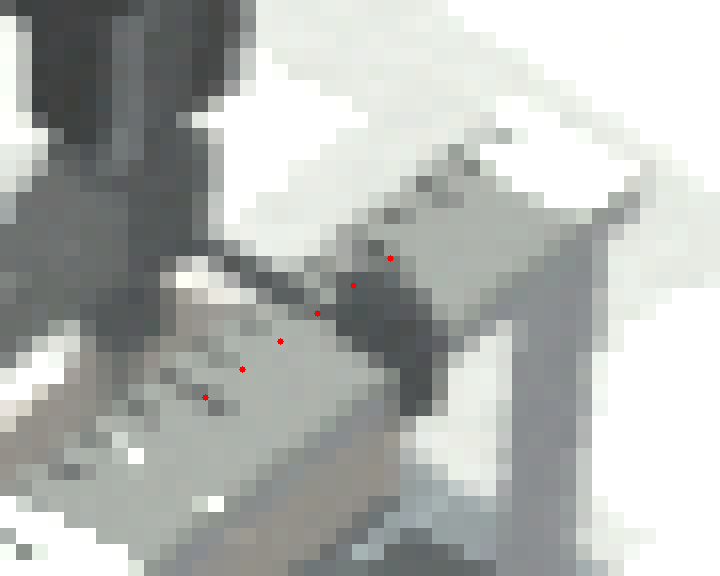

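The networks now put the pointer (0.1094) and marker (0.1089) within 1 mm of each other, but single readings scatter ±1 mm. I'll cross-check by fitting the known clip and pointer shapes to the pixels, first from the clear initial views.

```bash
python3 - <<'E'
import cv2,numpy as np
a=cv2.imread("pics/scene0.png")[172:204,280:320];b=cv2.imread("pics/top0.png")[205:237,230:270]
f=lambda q:cv2.resize(q,None,fx=9,fy=9,interpolation=cv2.INTER_NEAREST)
c=cv2.imread("pics/s8_raw.png")[172:204,280:320]; d=cv2.imread("pics/s7_raw.png")[172:204,280:320]
cv2.imwrite("pics/cmp.png",np.vstack([np.hstack([f(a),f(b)]),np.hstack([f(d),f(c)])]))
g=cv2.cvtColor(cv2.imread("pics/s8_raw.png"),cv2.COLOR_BGR2GRAY)
print("cols",list(range(284,306)))
for r in range(180,196): print(r,g[r,284:306])
g=cv2.cvtColor(cv2.imread("pics/scene0.png"),cv2.COLOR_BGR2GRAY)
for r in range(180,196): print(r,g[r,284:306])
E
```

```text
cols [284, 285, 286, 287, 288, 289, 290, 291, 292, 293, 294, 295, 296, 297, 298, 299, 300, 301, 302, 303, 304, 305]
180 [ 59  57  59  78 143 198 192 172 171 171 173 172 173 168 157 137 128 122
 102 108 130 128]
181 [ 60  59  59  78 145 195 175 173 169 171 173 172 168 147 121  88 108 127
 126 128 128 128]
182 [ 59  60  59  81 136 175 177 176 176 176 175 163 123 112 127 127 127 128
 129 128 129 129]
183 [ 61  59  57  60  74 107 151 177 174 174 167 139 122  97  72 110 127 128
 127 127 128 129]
184 [ 57  74 124 160 101  59  74 107 148 143 106 112 123 100  88  85 110 129
 128 129 129 129]
185 [ 66 118 188 178 163 125  75  61  72  95 121  96  69  64  65  74  99 127
 129 128 127 127]
186 [ 61  80 115 139 170 172 156  97  65  65  91 117  68  61  61  61  68  92
 129 129 125 113]
187 [ 60  78 104 107 110 113 110 129 117  90  84  68  58  55  57  61  61  71
 115 125 113 102]
188 [ 60  78 104 107 118 122 103 110 128 127 125 114  55  56  55  53  53  59
  82 107 100 114]
189 [ 84 102 102  94 110 129 126 127 128 127 128 124 101  63  53  53  56  60
  67  95 130 170]
190 [103 114 127 121 103 111 127 1
[... 1355 characters left out ...]
0  60  63  61  68
 106 126 103 121]
189 [105 106 110 129 173 204 203 204 205 203 204 196 149  67  59  59  70  85
  79  99 140 192]
190 [112 150 201 194 163 174 204 205 205 205 205 204 203 184  82  66  67  61
  89 158 191 191]
191 [147 133 174 207 204 206 206 205 207 204 206 205 204 204 190 125  60  59
 109 194 197 198]
192 [204 196 151 116 174 206 206 206 206 205 205 204 199 168 105  86  59  58
 109 195 196 198]
193 [174 204 203 189 133 172 206 206 205 206 205 196 146 105 101  97  61  76
 139 195 198 193]
194 [173 205 205 206 203 204 205 205 206 205 196 145 102 100 101  95 128 187
 190 195 193 188]
195 [203 206 204 207 206 205 205 204 205 193 126 104 103 104 105 116 157 195
 197 197 195 191]
```

View pics/cmp.png

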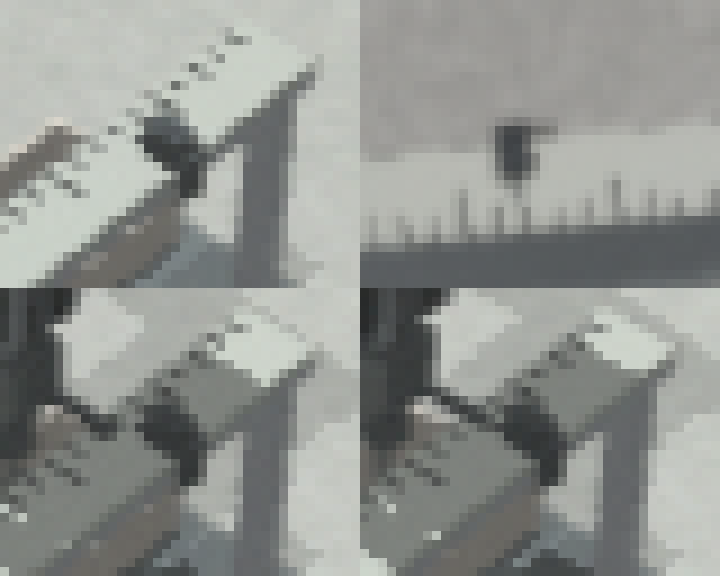

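```bash
cat > rect.py <<'E'
import cv2,numpy as np
from plant import camera_info
from fit import p,T
def rect(img,cam,x0,x1,y0,y1,z,s=.0005):
    i=camera_info(cam);R=np.array(i["attitude"]);o=np.array(i["origin"])
    xs=np.arange(x0,x1,s);ys=np.arange(y1,y0,-s);X,Y=np.meshgrid(xs,ys)
    c,sn=np.cos(p[2]),np.sin(p[2])
    W=np.stack([p[0]+c*X-sn*Y,p[1]+sn*X+c*Y,np.full_like(X,z)],-1)-o
    C=W@R
    u=i["fx"]*C[...,0]/C[...,2]+i["cx"];v=i["fy"]*C[...,1]/C[...,2]+i["cy"]
    return cv2.remap(img,u.astype(np.float32),v.astype(np.float32),cv2.INTER_LINEAR)
if __name__=="__main__":
    rows=[]
    for f,c in (("scene0","scene"),("top0","top"),("s8_raw","scene")):
        im=cv2.imread(f"pics/{f}.png"); r=rect(im,c,.06,.24,-.075,-.005,.1175)
        r=cv2.resize(r,None,fx=2,fy=1.3)
        for b in range(0,19): cv2.line(r,(b*40,0),(b*40,4 if b%5 else 9),(0,0,255),1)
        rows.append(r)
    cv2.imwrite("pics/rect.png",np.vstack(rows)); print(rows[0].shape)
E
python3 rect.py
```

```text
(182, 720, 3)
```

View pics/rect.png

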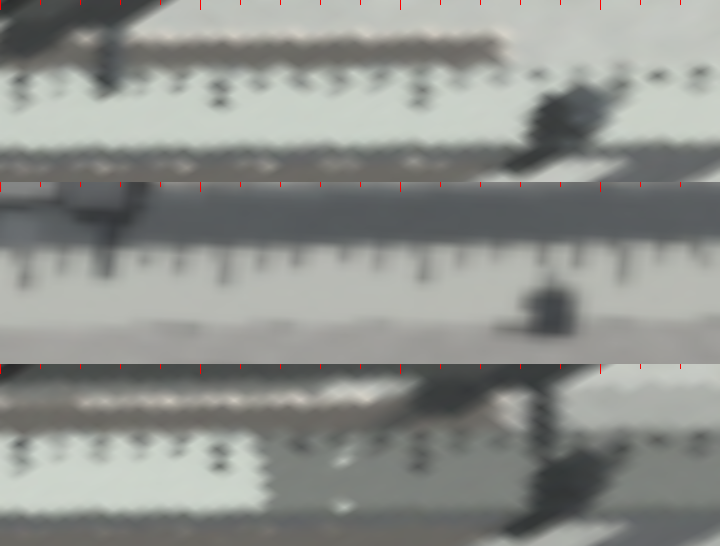

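Rectified onto the plane z = 117.5 mm at 4 px/mm: the pointer was at column 105 (scene) and 107 (top) at home, and is now at about 541. The marker line in the top view is at about 549. Now subpixel profiles.

```bash
cat > prof.py <<'E'
import cv2,numpy as np,sys
from rect import rect
def g(f,c,x0,x1,ya,yb,z=.1175):
    im=cv2.cvtColor(cv2.imread(f"pics/{f}.png"),cv2.COLOR_BGR2GRAY).astype(np.float32)
    return rect(im,c,x0,x1,ya,yb,z,.00025).mean(0)
def dip(f,c,xc,ya,yb,z=.1175,w=.006):
    q=g(f,c,xc-w,xc+w,ya,yb,z);x=np.linspace(xc-w,xc+w,len(q),endpoint=False)
    bg=np.interp(x,[x[0],x[-1]],[np.median(q[:5]),np.median(q[-5:])])
    d=np.clip(bg-q,0,None); d[d<.35*d.max()]=0
    return (x*d).sum()/d.sum()*1000,d.max()
if __name__=="__main__":
    print("top lines z114 plane",[np.round(dip("top0","top",x,-.043,-.038,.114,.004),2).tolist() for x in (.066,.116,.166,.2155)])
    print("scene lines",[np.round(dip("scene0","scene",x,-.043,-.039,.114,.004),2).tolist() for x in (.065,.115,.165)])
    for ya,yb in((-.04,-.036),(-.038,-.032),(-.034,-.028),(-.032,-.026)): print("pointer home top",ya,dip("top0","top",.0868,ya,yb),"scene",dip("scene0","scene",.0863,ya,yb))
    for ya,yb in((-.047,-.042),(-.045,-.042),(-.046,-.043),(-.048,-.045)): print("marker line top",ya,dip("top0","top",.197,ya,yb,w=.005))
    for ya,yb in((-.06,-.05),(-.056,-.05)): print("marker clip top",dip("top0","top",.1975,ya,yb,z=.1265,w=.012))
    for f in sys.argv[1:]:
        for ya,yb in((-.034,-.028),(-.032,-.026),(-.029,-.023),(-.026,-.02)): print(f,ya,dip(f,"scene",.195,ya,yb))
E
python3 prof.py s8_raw
python3 - <<'E'
import cv2,numpy as np
from rect import rect
im=cv2.imread("pics/top0.png");a=rect(im,"top",.17,.23,-.07,-.03,.1175,.0005);a=cv2.resize(a,None,fx=6,fy=6,interpolation=cv2.INTER_NEAREST)
cv2.imwrite("pics/tm.png",cv2.convertScaleAbs(a,alpha=1.3))
E
```

```text
top lines z114 plane [[65.85, 36.75], [115.84, 32.66], [165.73, 35.16], [215.58, 30.2]]
scene lines [[67.22, 9.56], [117.05, 21.78], [166.98, 15.21]]
pointer home top -0.04 (np.float64(86.02620226579204), np.float64(65.5779800415039)) scene (np.float64(86.44235925466707), np.float64(94.23258463541669))
pointer home top -0.038 (np.float64(85.91815510492069), np.float64(64.41661071777344)) scene (np.float64(86.11510630850317), np.float64(83.436528523763))
pointer home top -0.034 (np.float64(86.07956487554158), np.float64(45.02159531911215)) scene (np.float64(86.02755389577263), np.float64(41.696882406870515))
pointer home top -0.032 (np.float64(86.35790744900686), np.float64(35.083477338155106)) scene (np.float64(86.1612543106163), np.float64(30.118232409159347))
marker line top -0.047 (np.float64(197.35910575922037), np.float64(35.274910736083996))
marker line top -0.045 (np.float64(197.36348688127305), np.float64(34.03429565429687))
marker line top -0.046 (np.float64(197.37640980370674), np.float64(34.72854232788086))
marker line top -0.048 (np.float64(197.2763259483825), np.float64(39.683860969543446))
marker clip top (np.float64(197.0502670703209), np.float64(98.57036081949869))
marker clip top (np.float64(196.9802712524835), np.float64(108.69204807281494))
s8_raw -0.034 (np.float64(195.20338393940767), np.float64(58.889750798543275))
s8_raw -0.032 (np.float64(195.12164397600225), np.float64(68.1210349400838))
s8_raw -0.029 (np.float64(195.0988320303529), np.float64(77.04882272084552))
s8_raw -0.026 (np.float64(195.09828182658472), np.float64(81.55623213450113))
```

View pics/tm.png

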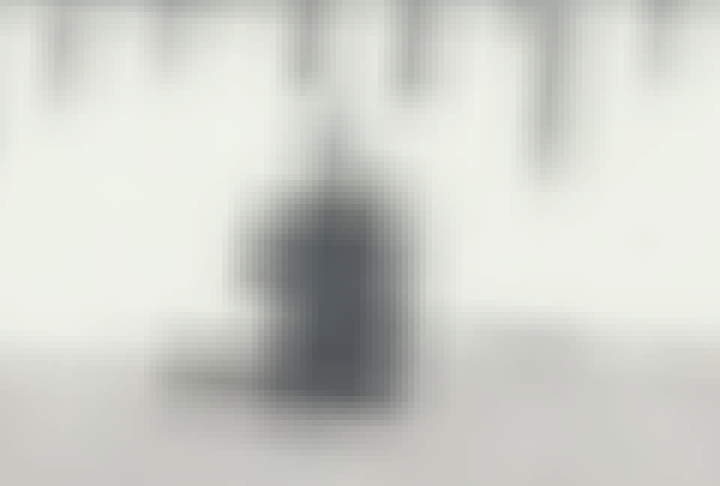

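```bash
python3 - <<'E'
import numpy as np,cv2
from prof import g
from rect import rect
for f,c in(("scene0","scene"),("s8_raw","scene"),("top0","top")):
    for yc in np.arange(-.048,-.066,-.002):
        q=g(f,c,.18,.215,yc-.001,yc+.001,.1265);x=180+.25*np.arange(len(q))
        k=int(np.argmin(q));hi=np.median(q[-12:]) if c=="scene" else q[-30:].max()
        lo=q[(x>196)&(x<199)].mean();m=(lo+hi)/2
        j=np.where((x>197)&(q>m))[0]
        i=np.where((x<197)&(q>m))[0]
        print(f,round(yc,3),"lo",lo.round(),"hi",hi.round(),"+x edge",x[j[0]] if len(j) else None,"-x edge",x[i[-1]] if len(i) else None)
E
```

```text
scene0 -0.048 lo 93.0 hi 205.0 +x edge 207.0 -x edge 187.0
scene0 -0.05 lo 89.0 hi 205.0 +x edge 206.0 -x edge 186.5
scene0 -0.052 lo 86.0 hi 206.0 +x edge 204.5 -x edge 185.5
scene0 -0.054 lo 86.0 hi 205.0 +x edge 204.0 -x edge 184.5
scene0 -0.056 lo 89.0 hi 205.0 +x edge 203.75 -x edge 183.75
scene0 -0.058 lo 85.0 hi 205.0 +x edge 203.0 -x edge 183.5
scene0 -0.06 lo 81.0 hi 205.0 +x edge 202.0 -x edge 183.75
scene0 -0.062 lo 79.0 hi 201.0 +x edge 201.0 -x edge 183.25
scene0 -0.064 lo 87.0 hi 182.0 +x edge 200.25 -x edge 183.0
s8_raw -0.048 lo 64.0 hi 128.0 +x edge 207.25 -x edge 185.75
s8_raw -0.05 lo 62.0 hi 128.0 +x edge 206.25 -x edge 186.25
s8_raw -0.052 lo 61.0 hi 128.0 +x edge 204.75 -x edge 185.75
s8_raw -0.054 lo 60.0 hi 128.0 +x edge 204.0 -x edge 184.75
s8_raw -0.056 lo 61.0 hi 129.0 +x edge 203.75 -x edge 184.25
s8_raw -0.058 lo 61.0 hi 129.0 +x edge 203.25 -x edge 184.0
s8_raw -0.06 lo 61.0 hi 128.0 +x edge 202.25 -x edge 184.0
s8_raw -0.062 lo 63.0 hi 127.0 +x edge 201.0 -x edge 183.75
s8_raw -0.064 lo 70.0 hi 123.0 +x edge 200.25 -x edge 183.25
top0 -0.048 lo 75.0 hi 184.0 +x edge 202.75 -x edge 191.0
top0 -0.05 lo 70.0 hi 185.0 +x edge 203.0 -x edge 190.5
top0 -0.052 lo 70.0 hi 183.0 +x edge 203.0 -x edge 190.75
top0 -0.054 lo 69.0 hi 177.0 +x edge 203.0 -x edge 191.75
top0 -0.056 lo 67.0 hi 166.0 +x edge 203.0 -x edge 191.75
top0 -0.058 lo 67.0 hi 159.0 +x edge 202.75 -x edge 191.0
top0 -0.06 lo 71.0 hi 155.0 +x edge 202.75 -x edge 189.75
top0 -0.062 lo 95.0 hi 156.0 +x edge 202.75 -x edge 189.75
top0 -0.064 lo 129.0 hi 157.0 +x edge 203.0 -x edge 189.25
```

```bash
python3 - <<'E'
import cv2,numpy as np
from rect import rect
L=[]
for f,c in(("scene0","scene"),("s8_raw","scene"),("top0","top")):
    im=cv2.imread(f"pics/{f}.png");a=rect(im,c,.18,.216,-.075,-.03,.1265,.0005);a=cv2.resize(a,None,fx=3.3*2,fy=3.3*2,interpolation=cv2.INTER_NEAREST)
    for b in range(0,36,5): cv2.line(a,(int(b*13.2),0),(int(b*13.2),10),(0,0,255),1)
    L.append(a[:, :260*2][:, ::2][::1])
cv2.imwrite("pics/clip.png",cv2.convertScaleAbs(np.hstack(L),alpha=1.3)); print(L[0].shape)
E
```

```text
(594, 238, 3)
```

View pics/clip.png

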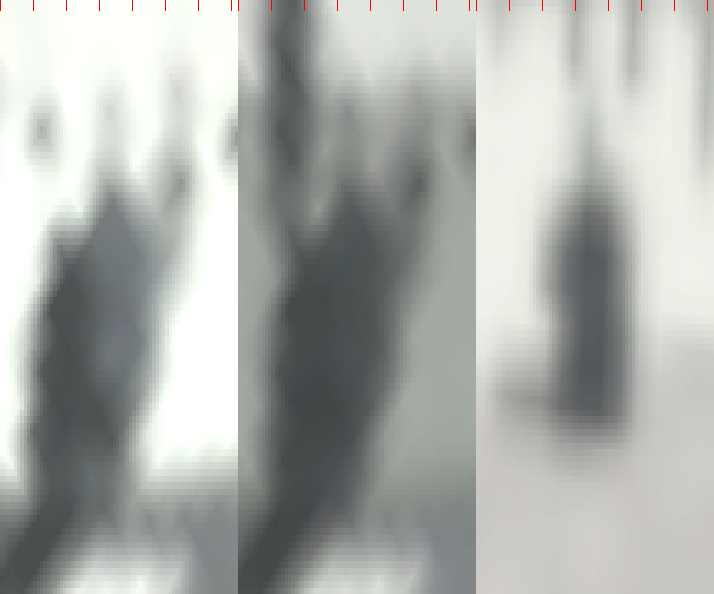

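```bash
cat > dep.py <<'E'
import numpy as np,cv2,sys
from plant import capture,camera_info,state
from fit import p
i=camera_info("scene");R=np.array(i["attitude"]);o=np.array(i["origin"])
im,d=capture("scene");cv2.imwrite(f"pics/{sys.argv[1]}_raw.png",im[:,:,::-1]);np.save(f"{sys.argv[1]}_d.npy",d)
v,u=np.mgrid[0:420,0:560]
P=np.stack([(u-i["cx"])/i["fx"]*d,(v-i["cy"])/i["fy"]*d,d],-1)@R.T+o
c,s=np.cos(p[2]),np.sin(p[2]);q=P[...,:2]-p[:2]
S=np.stack([q@[c,s],q@[-s,c],P[...,2]],-1)*1000
gray=im.mean(2)
def show(m,t):
    print(t)
    for a,b in zip(*np.where(m)): print((b,a),np.round(S[a,b],1),int(gray[a,b]))
ok=d>0
show(ok&(S[...,0]>180)&(S[...,0]<215)&(S[...,1]<-40)&(S[...,1]>-75)&(S[...,2]>118),"clip")
show(ok&(S[...,0]>185)&(S[...,0]<205)&(S[...,1]<-18)&(S[...,1]>-44)&(S[...,2]>108)&(S[...,2]<124)&(gray<115),"pointer")
r=ok&(S[...,0]>130)&(S[...,0]<180)&(S[...,1]<-38)&(S[...,1]>-58)
print("rule z",np.median(S[...,2][r]),S[...,2][r].std())
E
python3 dep.py s9
```

```text
clip
(np.int64(301), np.int64(51)) [188.8 -40.7 516.6] 42
(np.int64(303), np.int64(52)) [196.3 -40.6 511.7] 39
(np.int64(299), np.int64(53)) [181.1 -41.7 514.9] 39
(np.int64(301), np.int64(53)) [189.5 -40.6 511.8] 42
(np.int64(300), np.int64(56)) [186.3 -40.7 506. ] 40
(np.int64(301), np.int64(56)) [190.3 -40.4 504.5] 42
(np.int64(298), np.int64(184)) [205.3 -45.3 124.9] 88
(np.int64(297), np.int64(185)) [195.6 -49.4 129.9] 64
(np.int64(298), np.int64(185)) [201.3 -48.6 125.9] 62
(np.int64(299), np.int64(185)) [199.2 -53.6 130.2] 73
(np.int64(296), np.int64(186)) [195.1 -46.6 124.9] 69
(np.int64(297), np.int64(186)) [196.4 -49.1 125.5] 60
(np.int64(298), np.int64(186)) [195.3 -53.4 128.9] 60
(np.int64(299), np.int64(186)) [198.1 -54.7 127.8] 59
(np.int64(300), np.int64(186)) [199.7 -57.  128.1] 66
(np.int64(301), np.int64(186)) [201.7 -59.  128.1] 90
(np.int64(296), np.int64(187)) [195.  -46.9 121.4] 55
(np.int64(297), np.int64(187)) [193.6 -51.4 125.1] 56
(np.int64(298), np.int64(187)) [194.6 -54.2 126.1] 55
(np.int64(299), np.int64(187)) [195.3 -57.1 127.4] 61
(np.int64(300), np.in
[... 1279 characters left out ...]
] 93
(np.int64(295), np.int64(185)) [204.9 -35.2 115.5] 96
(np.int64(291), np.int64(186)) [193.3 -30.3 116.3] 95
(np.int64(292), np.int64(186)) [191.6 -35.2 120.3] 64
(np.int64(293), np.int64(186)) [192.3 -38.2 121.6] 65
(np.int64(294), np.int64(186)) [197.4 -37.7 118. ] 89
(np.int64(290), np.int64(187)) [188.5 -30.7 115.9] 112
(np.int64(293), np.int64(187)) [195.5 -35.9 114.5] 88
(np.int64(294), np.int64(187)) [195.9 -39.1 116.1] 85
(np.int64(295), np.int64(187)) [197.7 -41.3 116.3] 67
(np.int64(290), np.int64(188)) [185.5 -33.3 115.6] 101
(np.int64(291), np.int64(188)) [187.9 -34.9 115. ] 109
(np.int64(295), np.int64(188)) [197.1 -41.9 113.3] 114
rule z 117.5516720859271 226.99930047973513
```

```bash
cat > boxfit.py <<'E'
import numpy as np,cv2
from scipy.optimize import minimize,least_squares
from px import proj
g=cv2.cvtColor(cv2.imread("pics/scene0.png"),cv2.COLOR_BGR2GRAY).astype(float)
U0,V0,W,H,K=290,182,16,9,16
sub=g[V0:V0+H,U0:U0+W]
def poly(m,pts):
    q=np.array([proj(*t) for t in pts],np.float64);q=(q-[U0-.5,V0-.5])*K
    cv2.fillConvexPoly(m,np.round(q*16).astype(np.int32),1,shift=4)
def render(xm,y0,y1,zt=.1265,zb=.114,ct=91,cs=61,dx=0,dy=0):
    I=np.full((H*K,W*K),205.,np.float32)
    def f(pts,c):
        m=np.zeros(I.shape,np.uint8);poly(m,pts);I[m>0]=c
    a,b=xm-.005,xm+.005
    f([(a,y0,zb),(a,y1,zb),(a,y1,zt),(a,y0,zt)],cs)
    f([(a,y1,zb-.004),(b,y1,zb-.004),(b,y1,zt),(a,y1,zt)],cs)
    f([(a,y0,zt),(b,y0,zt),(b,y1,zt),(a,y1,zt)],ct)
    # optics: box blur to pixel
    return cv2.blur(I,(K,K))[K//2::K,K//2::K]
# weights: leave out right-bottom bench part and scale lines
wt=np.ones((H,W));
vv,uu=np.mgrid[V0:V0+H,U0:U0+W]
wt[(vv>=189)&(uu>=301)]=0; wt[(uu-290)*.75+(vv-187)<-1.0]=0
wt[(vv<=184)]=0; wt[(vv>=188)&(uu>=303)]=0;wt[(vv==187)&(uu>=303)]=0;wt[(vv<=186)&(uu>=304)]=0
res=[]
for x in np.arange(.192,.2041,.0005):
    best=min(((wt*(render(x,y0,y1)-sub)**2).sum()/wt.sum(),y0,y1) for y0 in np.arange(-.054,-.0439,.001) for y1 in np.arange(-.070,-.0579,.002))
    res.append((x,*best))
for r in res: print(np.round([r[0]*1000,r[1]**.5,r[2]*1000,r[3]*1000],2))
b=min(res,key=lambda r:r[1]);print(render(*[b[0],b[2],b[3]]).round().astype(int));print(sub.astype(int))
E
python3 boxfit.py
```

```text
[192.   55.3 -50.  -66. ]
[192.5   53.29 -50.   -68.  ]
[193.    51.17 -49.   -70.  ]
[193.5  49.  -49.  -68. ]
[194.    46.71 -48.   -68.  ]
[194.5   43.94 -48.   -66.  ]
[195.    41.78 -47.   -70.  ]
[195.5   38.82 -47.   -64.  ]
[196.    36.19 -47.   -64.  ]
[196.5   33.67 -46.   -64.  ]
[197.   31.2 -46.  -66. ]
[197.5   28.74 -46.   -62.  ]
[198.    26.19 -45.   -62.  ]
[198.5   24.37 -45.   -62.  ]
[199.    22.35 -44.   -60.  ]
[199.5   20.58 -44.   -60.  ]
[200.    20.81 -44.   -60.  ]
[200.5   22.58 -44.   -60.  ]
[201.    26.04 -44.   -58.  ]
[201.5  28.4 -44.  -58. ]
[202.   31.1 -44.  -58. ]
[202.5   34.54 -44.   -58.  ]
[203.    38.17 -44.   -58.  ]
[203.5   42.36 -44.   -58.  ]
[204.   46.8 -44.  -58. ]
[[205 205 205 205 205 205 205 205 205 205 205 205 205 205 205 205]
 [205 205 205 205 205 205 205 205 205 205 205 205 205 205 205 205]
 [205 205 205 205 205 205 201 137 125 189 205 205 205 205 205 205]
 [205 205 205 205 205 191 112  91  91  94 144 200 205 205 205 205]
 [205 205 205 205 205 153  69  86  91  91  91 103 177 205 205 205]
 [205 205 205 205 205 144  61  62  75  89  90  73 148 205 205 205]
 [205 205 205 205 205 135  61  61  61  64  66  61 158 205 205 205]
 [205 205 205 205 205 182  96  61  61  61  61  61 171 205 205 205]
 [205 205 205 205 205 205 204 156  77  61  61  61 182 205 205 205]]
[[199 200 198 197 198 186 161 173 205 201 204 205 205 206 204 204]
 [196 199 198 198 197 203 195 150 112 173 205 205 206 205 205 204]
 [196 198 197 192 164 175 198 162 136 132 174 206 205 205 205 205]
 [192 193 201 204 195 148  96  95  95 111 158 206 205 204 205 198]
 [194 187 132 172 205 187  91  88  86  87  97 147 205 207 196 147]
 [175 203 202 203 189  96  63  64  74  92  84 100 177 196 145 104]
 [161 173 205 205 205 182  62  60  60  63  61  68 106 126 103 121]
 [203 204 205 203 204 196 149  67  59  59  70  85  79  99 140 192]
 [204 205 205 205 205 204 203 184  82  66  67  61  89 158 191 191]]
```

```bash
python3 - <<'E'
from prof import dip
for f,x in(("scene0",.0863),("s6_raw",.113),("s7_raw",.1885),("s8_raw",.195),("s9_raw",.195)):
    print(f,[round(dip(f,"scene",x,a,b,w=w)[0],2) for w in(.005,.006,.007) for a,b in((-.034,-.028),(-.032,-.026),(-.029,-.023))])
E
```

```text
scene0 [np.float64(86.09), np.float64(86.16), np.float64(86.07), np.float64(86.03), np.float64(86.16), np.float64(86.16), np.float64(85.9), np.float64(86.07), np.float64(86.25)]
s6_raw [np.float64(113.22), np.float64(113.01), np.float64(113.03), np.float64(113.45), np.float64(113.27), np.float64(113.16), np.float64(113.66), np.float64(113.4), np.float64(113.27)]
s7_raw [np.float64(188.43), np.float64(188.66), np.float64(189.23), np.float64(188.56), np.float64(188.87), np.float64(189.46), np.float64(188.77), np.float64(189.0), np.float64(189.61)]
s8_raw [np.float64(195.02), np.float64(195.05), np.float64(194.99), np.float64(195.2), np.float64(195.12), np.float64(195.1), np.float64(195.35), np.float64(195.25), np.float64(195.2)]
s9_raw [np.float64(195.07), np.float64(194.99), np.float64(195.0), np.float64(195.2), np.float64(195.11), np.float64(195.1), np.float64(195.35), np.float64(195.24), np.float64(195.21)]
```

Pixel displacement from home (109.0) agrees with grip position plus tool travel (27.1 + 81.9). The top view puts the marker line 110.8–111.2 mm from the home pointer, so about 1.9 mm remains. I trust this over the scattered network readings.

Emit:
{"method": "jog_arm", "body": {
  "rows": "-0.0001 0.001 0 0 0 0 -1; -0.0002 0.002 0 0 0 0 -1; -0.0002 0.002 0 0 0 0 -1; -0.0002 0.002 0 0 0 0 -1; -0.0002 0.002 0 0 0 0 -1; -0.0002 0.002 0 0 0 0 -1"
}}

```text
time: 10.27
tool_pos: [0.5276, 0.0946, 0.1388]
tcp_rot: [[0.998, 0.068, 0.003], [0.068, -0.998, -0.004], [0.003, 0.004, -1.0]]
ft_force: [-1.3, -5.4, 2.7]
gripper_width: 0.206
```

```bash
python3 meas.py s10; python3 px.py pics/s10_raw.png pics/s10n.png >/dev/null; python3 - <<'E'
from prof import dip
for f,x in(("s10_raw",.197),):
    print(f,[round(dip(f,"scene",x,a,b,w=w)[0],2) for w in(.005,.006,.007) for a,b in((-.034,-.028),(-.032,-.026),(-.029,-.023))])
E
```

```text
10.2667 [0.52757257 0.09459877 0.13875408] [-1.3135199  -5.40835338  2.69489526] 0.20584321701316302 along 0.10936053364510624
pointer_tip [[0.1086, -0.0401, 0.1139, 0.64], [0.1108, -0.0366, 0.1155, 0.79], [0.1114, -0.0376, 0.1174, 0.63], [0.1114, -0.0417, 0.1164, 0.82]]
marker_tip [[0.1114, -0.0406, 0.1189, 0.5], [0.1109, -0.0419, 0.1204, 0.38], [0.111, -0.0383, 0.1201, 0.41]]
10.8667
s10_raw [np.float64(196.7), np.float64(196.86), np.float64(196.98), np.float64(196.7), np.float64(196.88), np.float64(197.07), np.float64(196.78), np.float64(196.97), np.float64(197.11)]
```

View pics/s10n.png

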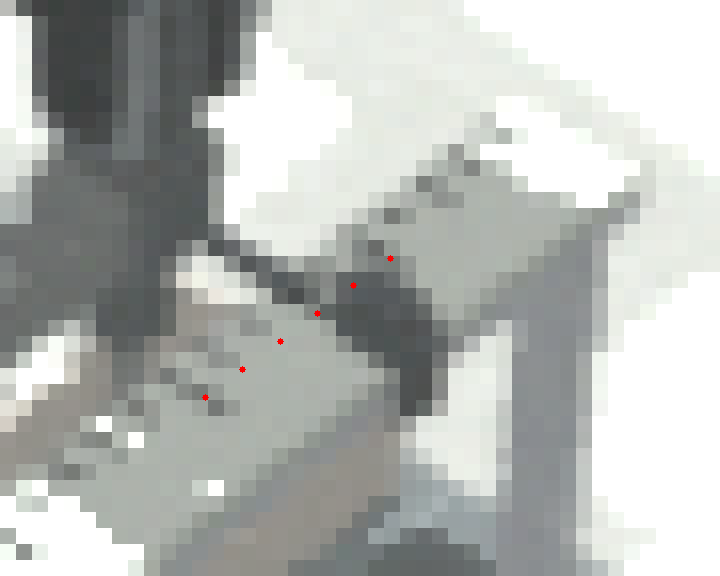

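The pointer line now runs into the clip's line in the crop, near (317,300). I'll check that the clip hasn't moved, and whether the top view shows it.

```bash
python3 - <<'E'
import cv2,numpy as np
from plant import capture,state
L=lambda f:cv2.cvtColor(cv2.imread(f"pics/{f}.png"),cv2.COLOR_BGR2GRAY).astype(int)
a,b=L("s8_raw"),L("s10_raw")
print((b-a)[182:195,290:306])
im,_=capture("top");cv2.imwrite("pics/top2.png",im[:,:,::-1])
s=state();print(s["time"],s["ft_force"],s["tool_pos"])
E
```

```text
[[ -1   1  -1  -1  -1   0   1  -2   1   0   1   1  -1  -1  -1   0]
 [-44 -25   0   0   0   1   1  -1   3   0   0  -1   1   1   0   0]
 [-14 -35 -45 -14   0  -2   1  -1   2   2  -2  -1   1  -1   0   0]
 [ 51  13 -11 -26 -37   0   0   1  -2   0   2   2  -2   2   2  -1]
 [  9  38   3 -14 -19 -18   0   0  -1  -1  -2   2  -1   0   0   0]
 [  1  -2   8  31  11   0   0  -1  -1   2  -2   0  -1   0   0  -3]
 [  1  -1   1   2   2   1   3   0  -1   3   1  -1   2  -1   1   1]
 [  1  -1   0   0  -1   1  -1   1   2   2   1   0   1   1   2   0]
 [  1   0   1   2   1   0  -2   0   3   1  -3   0  -2  -1  -1  -1]
 [  0   1   0   1   0  -1  -1   0   1   0   2  -1   1   0  -2   0]
 [  0  -2   0   2  -1   1   0   1  -2  -1  -1   0   0   0   1   0]
 [ -2  -1   1   0  -1   0  -1   0  -1   0  -3   3   2   1   0   2]
 [  0   1  -2  -1  -1  -1   0  -3   2  -2   0   1   2   2   0   1]]
10.9167 [-1.51300677 -5.53332128  2.06818411] [0.52757758 0.09457216 0.13872022]
```

View pics/top2.png

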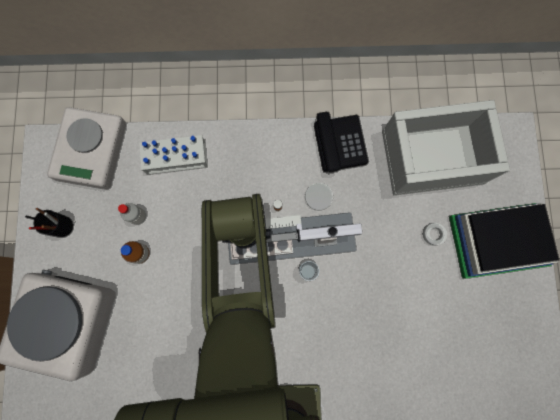

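View pics/s10_raw.png

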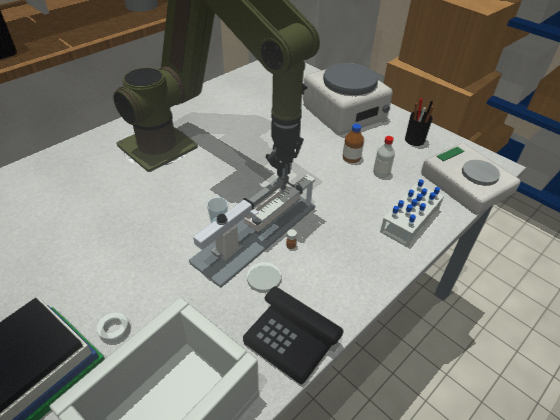

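The clip pixels are unchanged between pictures. Beaker, vial, dish, bottles and tape are where they started. The top view can't recheck the alignment because the robot hides the clip. The hold is steady, so I'm handing in.

```bash
python3 -c "
from plant import manip,state
s=state();print(s['time'],s['gripper_width'],s['tool_pos']);print(manip.close_job())"
```

```text
10.9167 0.20685432485666988 [0.52757758 0.09457216 0.13872022]
the job is handed in; nothing more can be done
None
```

I pressed the lock button, and the arm sprang out to about 27 mm. I then took the grip block with a 25 N grip, jaws along the slide direction, and drew the arm out to about 110.8 mm. I handed the job in at 10.9 s, still holding it there.

**Forces:** The wrist readings during the press peaked at about 5 N, and the spring pull while holding was about 5.5 N. The jaw opening stayed steady at about 17.5 mm, so there was no sign of slipping.

**Alignment:** Measured from the pictures, the pointer has moved 110.6–110.9 mm from home. The marker line, measured in the first top view, is 110.8–111.2 mm from the home pointer. At the end the networks read the pointer at 108.6–111.4 mm and the marker at 110.9–111.4 mm.

**Scene:** The clip's pixels did not change over the last approach, and the loose things stand where they were.

**Checks that disagreed or could not be done:**
- Earlier network readings put the marker nearer 109 mm.
- A rough shape fit of the clip in the scene view gave about 113 mm. It fitted poorly, so I did not use it.
- The robot hid the clip from the top camera at the end, so I could not recheck the alignment from above. I expect it to be within about 1 mm.

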